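# Slide the tap-room parts into the front-loading tool box and shut its hood

### The job

Slide the cracked scanner housing, the copper elbow tube and the calipers case across the bench into the tool box through its open front, without lifting or tipping any of them. Then swing the box's wooden hood over and down until it is shut on all three, leaving the other things on the bench where they are.

Things in the scene. Friction and masses are not known exactly. Their poses are not given: they have to be found in the camera images.
- toolbox: Fixed wooden box, origin under its floor's middle, on the bench; x points level from the open front to the back wall, y along that wall, z up. Inside: y -150 to 150 mm, x -90 (front edge of floor) to 90 (back wall). Floor 3 mm thick, ramp down to the bench from x = -90 to -115. Side and back walls 8 mm thick, 60 high. No front wall: the hood carries it.
- hood (a joint): Hood angle, hinged on top of the back wall: 0 shut, 1.57 top panel upright, 2.0 leaning back. Stiff (0.6 N m), stays where left. Top panel 8 mm thick, 316 wide, reaching 200 from the hinge; along its free edge a front panel 8 thick, 54 deep, at right angles; shut, it closes the box front (inner face at toolbox x = -94 mm, lower edge 8 mm above the bench).
- hood_edge (a point): Middle of the hood's free edge, on its outer face (200 mm from the hinge, 8 mm outward of it).
- hood_hinge (a point): Middle of the hood's hinge axis, 62 mm above the bench; the axis runs along the toolbox y axis.
- housing: Brown-black cracked bakelite pressure scanner housing, block 90 mm long (its x) x 65 mm wide (its y) x 45 mm high with two rows of four 8 mm brass stubs on top (53 mm overall). Origin at the centre of its underside, z up. At the start its x axis points roughly at the box. About 0.3 kg.
- elbow: Copper tap tube bent at a right angle, 18 mm in diameter, lying flat, about 0.15 kg. Origin on its underside level, below the corner where the leg centrelines meet. Its x points outward from the corner, away from both legs; each leg runs 69 mm from the corner, 135 degrees left and right of x. At the start the corner points roughly at the box, legs trailing.
- case: Flat nickel calipers case 130 mm long (its x) x 50 mm wide (its y) x 22 mm high. Origin at the centre of its underside, z up. At the start its x axis points roughly at the box. About 0.25 kg.
- wrench: Bystander: steel wrench lying on the bench beyond the work.
- tin: Bystander: round steel tin, 66 mm in diameter, 65 mm high, origin under its centre.
- gauge_block: Bystander: dark steel block 110 x 40 x 30 mm, origin at the centre of its underside.

How it is judged:
On the way:
1. with the hood still up (over 1.2 rad), all three lie flat on the box floor between its walls, the centres of housing and case and the elbow's corner at least 5 mm past the floor's front edge (value of joint hood above 1.2 rad and x of housing in the frame of toolbox between -0.085 and 0.09 m and y of housing in the frame of toolbox between -0.15 and 0.15 m and z of each of housing, elbow, case in the frame of toolbox below 0.02 m and x of elbow in the frame of toolbox between -0.085 and 0.09 m and y of elbow in the frame of toolbox between -0.15 and 0.15 m and x of case in the frame of toolbox between -0.085 and 0.09 m and y of case in the frame of toolbox between -0.15 and 0.15 m and angle between each of housing, elbow, case's own z axis and vertical below 0.2 rad), for 0.2 s.
At the end, for the whole second after the job is handed in: The hood is shut (joint within 0.05 rad of 0, a gap of at most about 10 mm at the front) with the housing, the elbow and the case all inside the box behind its front panel, lying flat on the floor (tilted less than 0.2 rad) and at rest (value of joint hood below 0.05 rad and x of housing in the frame of toolbox between -0.085 and 0.09 m and y of housing in the frame of toolbox between -0.15 and 0.15 m and z of each of housing, elbow, case in the frame of toolbox below 0.02 m and x of elbow in the frame of toolbox between -0.085 and 0.09 m and y of elbow in the frame of toolbox between -0.15 and 0.15 m and x of case in the frame of toolbox between -0.085 and 0.09 m and y of case in the frame of toolbox between -0.15 and 0.15 m and angle between each of housing, elbow, case's own z axis and vertical below 0.2 rad and linear speed of each of housing, elbow, case below 0.01 m/s); the robot touches nothing.
It fails at once if the housing, elbow or case is lifted (origin more than 30 mm above the bench) or tipped by more than 0.5 rad (height (world z) of any of housing, elbow, case above 0.03 m or angle between any of housing, elbow, case's own z axis and vertical above 0.5 rad).
It fails at once if a bystander (wrench, tin or steel block) is moved by more than 20 mm (distance of any of wrench, tin, gauge_block from where it was at the start of the episode above 0.02 m).
It also fails if it takes over 72 s, if anything falls off the work surface, if the arm or the gripper's body presses on something with over 40 N, if the wrist force passes 120 N, or if a joint passes its speed limit or range.

### The arm

A 6-joint arm with a two-finger parallel gripper is mounted at the origin on the work surface. World frame = base frame: x ahead of the robot, y to its left, z up, the work surface at z = 0. Lengths are in m, angles in rad, forces in N, time in s.
With the tool pointing down it reaches from about 0.425 to 0.95 m from the base axis. Payload 3.5 kg.
Tool frame: the origin (TCP) lies on the centre line of the jaws, within the pads' length; the fingertips stand 19 mm ahead of it and the grasp point (between the pads) is the TCP; z points along the fingers, y is the line along which they close (so a half turn about z gives the same grasp; the last joint's range is limited). The gripper opens to 85 mm and grips with 20 to 120 N. Pads are 22 mm wide; open, the fingers measure 114 mm over their backs; the gripper's body (76 mm by 85 mm) begins 54 mm behind the grasp point. The pads swing forward as they close: fully open they stand 13 mm farther back than shut.
Start: joints at [1.058, 0.286, 1.577, -0, 1.279, -0.15], TCP at [0.24, 0.631, 0.25] pointing down, gripper open.
Joint ranges: [-2.77, 2.77], [-0.9, 2.22], [0.21, 2.48], [-1.53, 4.67], [0.24, 2.81], [-2.84, 2.84]. Speed limits (rad/s): [2.79, 2.79, 3.14, 3.14, 3.14, 3.14].

### API

Orientations are given as a unit quaternion [x, y, z, w].
In Python, from plant import ctrl, imaging gives the robot as it stands. The module is installed in compiled form; this text tells all that it offers.
- The arm moves only by the shell command python3 -m handwheel 'ROWS' [OPENING] [FORCE]. ROWS is JSON, one flat list of numbers, 6 for each row, row after row: the shift along the world's x, y, z in units of 150 mm (1.0 is 150 mm), then the turn, a rotation vector about the world's x, y, z in units of 90 degrees (1.0 is 90 degrees). In form: [tx, ty, tz, rx, ry, rz, tx, ty, tz, rx, ry, rz, ...]. A call has 1 to 5 rows; each row shifts and turns the commanded pose from where the row before left it; what a row does not reach is not made up. A row lasts 1/12 s, in which the tool goes at most 41.7 mm and 7.16 degrees, less where a joint would pass 70% of its speed; a pose out of reach is approached as far as the arm can. A call with a number of a shift or a turn outside -1 to 1 is refused whole. A call with a gripper value outside its range is refused whole. OPENING is the opening, from 0 (shut) to 1 (fully open), set as the call begins (- or left out, the last holds). The fingers move at their own pace and stop on an object; FORCE is the grip in N (left out, the last holds). Time passes only in rows, so rows that do not move let the fingers close. It gives the time, the measured TCP pose, the force, the opening and the grip force at its end, in the units of the state.
- ctrl.get_state(): the state, without advancing time (a new reading comes with each control period).
- imaging.read_camera(name): name is "scene" or "top"; returns (picture, depth): 420x560x3 uint8, blue, green, red; 420x560 float32, m along the optical axis (not along the pixel's ray), 0 where there is no reading.
- imaging.get_calibration(name): a dict with "fovy" (degrees; the focal length in pixels is half the picture's height over the tangent of half this angle, whatever the lens; pixels are square), "cx", "cy" (the principal point, pixels), "R" (3x3) and "t" (3): a world point X has camera coordinates R X + t. Camera axes: x right, y down, z forward; pixel columns grow to the right and rows downward; lengths in m; the calibration is good to about 2 mm. A picture is of the moment at which its call begins. get_calibration takes no time and is no camera call.
- ctrl.sign_off(): hands the job in; it is judged then, once.
The state is a dict: "time": time; "qpos": joint angles; "dq": joint speeds; "joint_efforts": joint torques, N m; "eef_pos": TCP position; "tcp_rot": TCP orientation; "contact_force": force on the tool from outside, world axes, zero at the start; "wrist_torque": the same for the moment, N m; "opening": opening from 0.0 (shut) to 1.0 (fully open); "finger_force": force on a finger pad.
Only numpy, scipy, OpenCV 4.12 (cv2) and the standard library are available. Lean on these libraries where they do the work, as an engineer would, in place of code of your own. Each camera call takes 0.05 s, during which the arm holds its last target. There are 200 camera calls.

## Working session

There is one attempt and no reset: what is moved stays moved. The work goes in short steps, Python scripts to look and compute and a shell command to move; the robot and the scene stay as the last step left them, time stands still between calls to the robot, and variables do not carry over. Pictures are saved under pics/ and viewed, at most 12 in all, crops included, and the job is handed in when it is done.

```bash
mkdir -p pics; cat > h.py <<'E'
import numpy as np,cv2
from plant import ctrl,imaging
def cap(n):
    p,d=imaging.read_camera(n);return p,d,imaging.get_calibration(n)
def K(c): 
    f=210/np.tan(np.radians(c['fovy'])/2);return f
def world(d,c):
    f=K(c);v,u=np.mgrid[0:420,0:560]
    P=np.stack([(u-c['cx'])/f*d,(v-c['cy'])/f*d,d],-1)-np.array(c['t'])
    return P@np.array(c['R'])
E
python3 - <<'E'
from h import *
for n in('top','scene'):
    p,d,c=cap(n);cv2.imwrite(f'pics/{n}0.png',p);np.savez(f'{n}0.npz',p=p,d=d)
    print(n,c)
s=ctrl.get_state();print(s)
E
```

```text
top {'fovy': 53.391436859488316, 'cx': 278.33219105245064, 'cy': 205.4992616075473, 'R': array([[-0.00765786, -0.99995678, -0.00527256],
       [-0.99521411,  0.008135  , -0.09737912],
       [ 0.0974178 ,  0.00450161, -0.99523339]]), 't': array([-0.07772909,  0.59342294,  1.15784951])}
scene {'fovy': 56.04327789864346, 'cx': 280.39241481180517, 'cy': 205.28937681819332, 'R': array([[-1.30391650e-01,  9.91462560e-01, -1.02016432e-04],
       [ 6.91670583e-01,  9.08909531e-02, -7.16470962e-01],
       [-7.10344862e-01, -9.34923930e-02, -6.97616908e-01]]), 't': array([ 0.12614104, -0.35124559,  1.55844279])}
{'time': 0.1, 'qpos': array([ 1.05798246e+00,  2.87112125e-01,  1.57802743e+00,  1.51772799e-05,
        1.27861198e+00, -1.50032384e-01]), 'dq': array([ 0.0010145 , -0.00042793, -0.00374646,  0.00120307,  0.00049585,
        0.0003646 ]), 'joint_efforts': array([ 6.85956347e-04, -4.07291615e+01, -2.93704265e+01, -1.67493167e-04,
        3.37789235e-03,  2.58570765e-06]), 'eef_pos': array([0.23925608, 0.63058232, 0.24906381]), 'tcp_rot': array([ 1.80399723e-01,  9.83592789e-01, -1.01833645e-03, -3.58108333e-04]), 'contact_force': array([-0.32986704, -0.96689207, -0.49912361]), 'wrist_torque': array([-0.03585932,  0.04082408,  0.01545293]), 'finger_force': 0.0, 'opening': 1.0021345770624903}
```

View pics/top0.png

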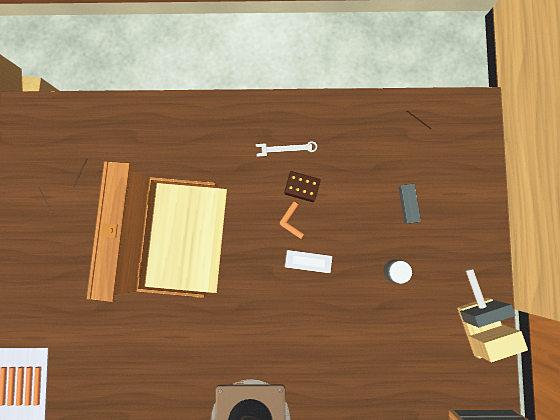

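View pics/scene0.png

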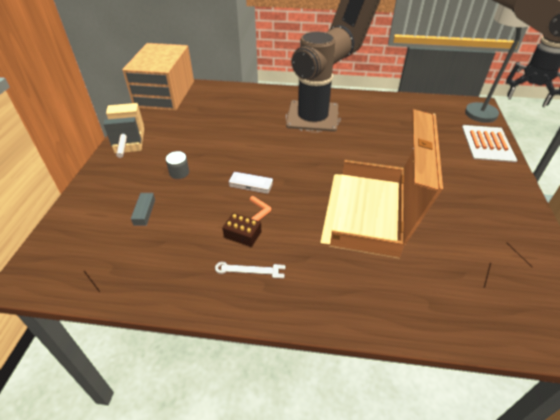

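The top view has world +x up and +y left. The box is at about (180,238) px with its open front on the right, at u≈222. The hood leans back at u≈110. Housing is at (302,185), elbow corner at (282,223), case at (308,261). The bystanders are the wrench (288,149), block (410,204) and tin (400,271). The scene view agrees.

```bash
python3 - <<'E'
from h import *
Z=np.load('top0.npz');p,d=Z['p'],Z['d'];c=imaging.get_calibration('top')
W=world(d,c);f=K(c)
print('bench z',W[320:340,300:400,2].mean(),W[320:340,300:400,2].std())
R=np.array(c['R']);C=-R.T@np.array(c['t'])
def ray(u,v,z):
    r=R.T@np.array([(u-c['cx'])/f,(v-c['cy'])/f,1]);return (C+r*(z-C[2])/r[2])[:2]
def rect(m,z):
    n,l,st,ce=cv2.connectedComponentsWithStats(m.astype(np.uint8))
    i=1+st[1:,4].argmax();v,u=np.where(l==i)
    P=np.array([ray(a,b,z) for a,b in zip(u,v)],np.float32)*1000
    return cv2.minAreaRect(P),cv2.boxPoints(cv2.minAreaRect(P)).round(0).tolist(),len(P)
hsv=cv2.cvtColor(p,cv2.COLOR_BGR2HSV)
def roi(m,u0,u1,v0,v1):
    o=np.zeros_like(m);o[v0:v1,u0:u1]=m[v0:v1,u0:u1];return o
H=W[...,2]
print('housing',rect(roi((H>.035),275,335,160,210),.045))
print('case',rect(roi((H>.013)&(H<.03),275,340,245,280),.022))
el=roi((hsv[...,1]>140)&(hsv[...,2]>150),270,310,198,245)
print('elbow',rect(el,.009))
print('tin',rect(roi(H>.05,375,425,250,290),.065))
print('block',rect(roi(H>.02,390,430,175,230),.03))
print('wrench',rect(roi(H>.004,245,325,135,160),.005))
fl=roi((hsv[...,1]<140)&(hsv[...,2]>180),130,235,170,300)
print('floor',rect(fl,.003))
print('hood',rect(roi(H>.1,80,140,150,310),.2), H[150:310,80:140].max())
w=roi((H>.045)&(H<.075),125,225,170,305);print('walls',rect(w,.06))
E=cv2.approxPolyDP(max(cv2.findContours(el.astype(np.uint8),0,1)[0],key=len),3,True)[:,0]
for e in E: print(e,ray(*e,.009).round(3))
cv2.imwrite('pics/crop.png',cv2.resize(p[140:310,80:340],None,fx=3,fy=3))
E
```

```text
bench z 0.0031554130906433905 0.06622507120177307
housing (((646.6078491210938, -149.8563232421875), (89.35969543457031, 65.57618713378906), 73.35195922851562), [[602.0, -183.0], [665.0, -202.0], [691.0, -116.0], [628.0, -98.0]], 730)
case (((435.87060546875, -166.03170776367188), (129.58056640625, 51.2524299621582), 82.05033111572266), [[402.0, -227.0], [452.0, -234.0], [470.0, -105.0], [419.0, -98.0]], 824)
elbow (((553.9046630859375, -135.19090270996094), (78.81204986572266, 80.20841979980469), 55.847991943359375), [[499.0, -145.0], [565.0, -190.0], [609.0, -125.0], [543.0, -80.0]], 227)
tin (((407.0454406738281, -409.3232116699219), (63.871429443359375, 61.821441650390625), 43.90314483642578), [[363.0, -409.0], [405.0, -454.0], [451.0, -409.0], [409.0, -365.0]], 457)
block (((596.4944458007812, -455.1679382324219), (109.16913604736328, 44.1199836730957), 7.658910274505615), [[539.0, -441.0], [545.0, -484.0], [654.0, -470.0], [648.0, -426.0]], 570)
wrench (((766.9800415039062, -107.98219299316406), (38.99412536621094, 178.30172729492188), 5.462489604949951), [[739.0, -21.0], [756.0, -199.0], [795.0, -195.0], [778.0, -17.0]], 361)
floor (((506.58380126953125, 185.36416625976562), (206.58580017089844, 300.37799072265625), 84.58231353759766), [[347.0, 97.0], [646.0, 68.0], [666.0, 274.0], [367.0, 302.0]], 7443)
hood (((518.3543701171875, 311.4883117675781), (99.4400405883789, 335.8860778808594), 84.50889587402344), [[346.0, 278.0], [681.0, 246.0], [690.0, 345.0], [356.0, 377.0]], 5337) 1.20970766657068
walls (((508.1636962890625, 203.82568359375), (194.9169921875, 318.7189636230469), 84.79035186767578), [[341.0, 121.0], [658.0, 92.0], [676.0, 286.0], [358.0, 315.0]], 1149)
[294 201] [ 0.607 -0.128]
[279 223] [ 0.544 -0.084]
[301 238] [ 0.501 -0.147]
[280 223] [ 0.544 -0.087]
[303 235] [ 0.509 -0.152]
[286 222] [ 0.547 -0.104]
[298 204] [ 0.599 -0.139]
```

View pics/crop.png

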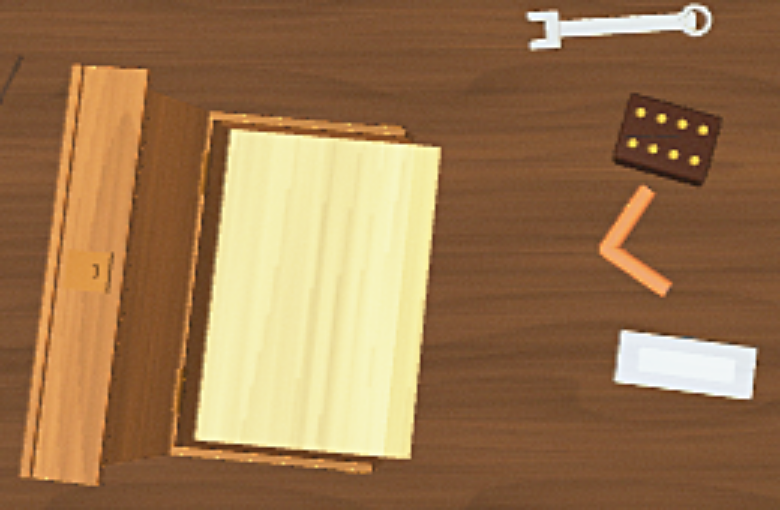

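```bash
m="python3 -m handwheel"
python3 -m handwheel '[0,0,0.27,0,0,0, 0,0,0.27,0,0,0, 0,0,0.27,0,0,0]' 0
python3 -m handwheel '[0.096,-0.236,0,0,0,-0.035, 0.096,-0.236,0,0,0,-0.035, 0.096,-0.236,0,0,0,-0.035, 0.096,-0.236,0,0,0,-0.035, 0.096,-0.236,0,0,0,-0.035]'
python3 -m handwheel '[0.096,-0.236,0,0,0,-0.035, 0.096,-0.236,0,0,0,-0.035, 0.096,-0.236,0,0,0,-0.035, 0.096,-0.236,0,0,0,-0.035, 0.096,-0.236,0,0,0,-0.035]'
python3 -m handwheel '[0.096,-0.236,0,0,0,-0.035, 0.096,-0.236,0,0,0,-0.035, 0.096,-0.236,0,0,0,-0.035, 0.096,-0.236,0,0,0,-0.035, 0.096,-0.236,0,0,0,-0.035]'
python3 -m handwheel '[0.096,-0.236,0,0,0,-0.035, 0.096,-0.236,0,0,0,-0.035, 0.096,-0.236,0,0,0,-0.035, 0.096,-0.236,0,0,0,-0.035, 0.096,-0.236,0,0,0,-0.035]'
python3 -m handwheel '[0.096,-0.236,0,0,0,0, 0.096,-0.236,0,0,0,0, 0,0,0,0,0,0]'
```

```text
time: 0.35
eef_pos: [0.2392, 0.6304, 0.3712]
tcp_rot: [0.18, 0.984, -0.002, -0.001]
contact_force: [1.1, 0.4, 0.9]
opening: 0.604
finger_force: 0.0
time: 0.77
eef_pos: [0.3116, 0.4523, 0.3712]
tcp_rot: [0.314, 0.949, -0.0, -0.0]
contact_force: [1.2, 0.3, -0.3]
opening: -0.001
finger_force: 0.0
time: 1.18
eef_pos: [0.3835, 0.2753, 0.3714]
tcp_rot: [0.442, 0.897, -0.0, -0.0]
contact_force: [-0.4, 0.1, -0.5]
opening: 0.002
finger_force: 0.0
time: 1.6
eef_pos: [0.4555, 0.0982, 0.3715]
tcp_rot: [0.561, 0.828, -0.0, -0.0]
contact_force: [0.6, 0.4, 0.9]
opening: 0.0
finger_force: 0.0
time: 2.02
eef_pos: [0.5276, -0.0788, 0.3713]
tcp_rot: [0.669, 0.743, -0.0, -0.0]
contact_force: [0.7, 0.7, 0.3]
opening: -0.002
finger_force: 0.0
time: 2.27
eef_pos: [0.5572, -0.1533, 0.3698]
tcp_rot: [0.67, 0.743, -0.001, -0.0]
contact_force: [-1.8, 1.1, 0.4]
opening: 0.002
finger_force: 0.0
```

```bash
python3 -m handwheel '[0,0,-0.25,0,0,0, 0,0,-0.25,0,0,0, 0,0,-0.25,0,0,0, 0,0,-0.25,0,0,0, 0,0,-0.25,0,0,0]'
python3 -m handwheel '[0,0,-0.25,0,0,0, 0,0,-0.25,0,0,0, 0,0,-0.25,0,0,0, 0,0,-0.2,0,0,0, 0,0,-0.09,0,0,0]'
python3 -m handwheel '[-0.01,0.1,0,0,0,0, -0.01,0.1,0,0,0,0, -0.01,0.1,0,0,0,0, -0.01,0.1,0,0,0,0, -0.01,0.1,0,0,0,0]'
python3 - <<'E'
from h import *
p,d,c=cap('top');cv2.imwrite('pics/t1.png',cv2.resize(p[140:310,80:340],None,fx=3,fy=3))
E
```

```text
time: 2.68
eef_pos: [0.5557, -0.1472, 0.1823]
tcp_rot: [0.668, 0.744, 0.0, -0.0]
contact_force: [0.1, -1.1, -0.3]
opening: 0.001
finger_force: 0.0
time: 3.1
eef_pos: [0.5527, -0.1458, 0.0231]
tcp_rot: [0.668, 0.744, -0.001, -0.004]
contact_force: [-0.8, -0.0, -0.9]
opening: 0.001
finger_force: 0.0
time: 3.52
eef_pos: [0.5501, -0.0712, 0.0307]
tcp_rot: [0.667, 0.745, 0.001, 0.002]
contact_force: [-0.5, -1.2, 0.6]
opening: 0.0
finger_force: 0.6
```

View pics/t1.png

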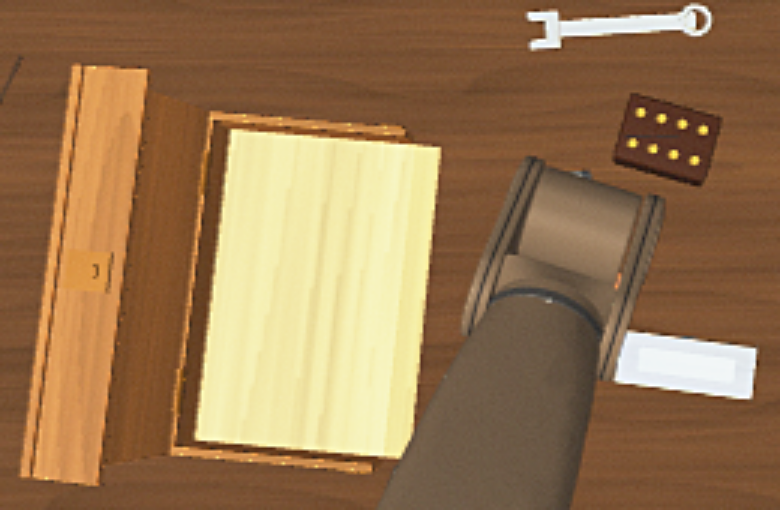

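```bash
python3 -m handwheel '[-0.013,0.1,-0.02,0,0,-0.006, -0.013,0.1,0,0,0,-0.006, -0.013,0.1,0,0,0,-0.006, -0.013,0.1,0,0,0,-0.006, -0.013,0.1,0,0,0,-0.006]'
python3 -m handwheel '[-0.013,0.1,0,0,0,-0.006, -0.013,0.1,0,0,0,-0.006, -0.013,0.1,0,0,0,-0.006, -0.013,0.1,0.01,0,0,-0.006, -0.013,0.1,0.01,0,0,-0.006]'
python3 -m handwheel '[-0.013,0.1,0.01,0,0,-0.006, -0.013,0.1,0,0,0,-0.006, -0.013,0.1,0,0,0,-0.006, -0.013,0.1,0,0,0,-0.006, -0.013,0.1,0,0,0,-0.006]'
python3 -m handwheel '[-0.013,0.1,0,0,0,-0.006, -0.013,0.08,0,0,0,-0.006, -0.01,0.06,0,0,0,-0.006, 0,0.02,0,0,0,-0.006, 0,0,0,0,0,0]'
python3 - <<'E'
from h import *
p,d,c=cap('scene');cv2.imwrite('pics/s2.png',cv2.resize(p[100:290,130:460],None,fx=2.4,fy=2.4))
E
```

```text
time: 3.98
eef_pos: [0.5421, 0.0022, 0.029]
tcp_rot: [0.685, 0.729, 0.002, 0.004]
contact_force: [0.9, -4.3, 4.9]
opening: -0.003
finger_force: 4.1
time: 4.4
eef_pos: [0.531, 0.078, 0.0309]
tcp_rot: [0.702, 0.712, 0.001, 0.002]
contact_force: [0.6, -2.9, 1.7]
opening: -0.0
finger_force: 2.6
time: 4.82
eef_pos: [0.5209, 0.1534, 0.0323]
tcp_rot: [0.718, 0.696, 0.001, 0.002]
contact_force: [0.9, -2.8, 2.3]
opening: -0.002
finger_force: 2.2
time: 5.23
eef_pos: [0.5151, 0.1924, 0.0318]
tcp_rot: [0.731, 0.682, 0.001, 0.001]
contact_force: [0.1, -1.2, 2.4]
opening: 0.003
finger_force: 1.4
```

View pics/s2.png

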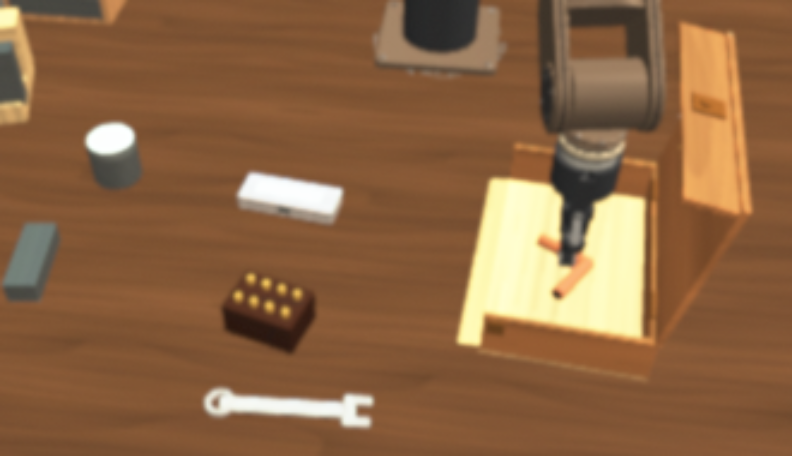

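```bash
python3 -m handwheel '[0.006,0.06,0,0,0,0, 0.006,0.07,0,0,0,0, 0.004,0.05,0,0,0,0, 0,0,0,0,0,0, 0,-0.1,0,0,0,0]'
python3 -m handwheel '[0,0,0.25,0,0,0, 0,0,0.25,0,0,0, 0,0,0.25,0,0,0, 0,-0.1,0,0,0,-0.02]' 1
python3 -m handwheel '[0.086,-0.22,0,0,0,-0.02, 0.086,-0.22,0,0,0,-0.02, 0.086,-0.22,0,0,0,-0.02, 0.086,-0.22,0,0,0,-0.02, 0.086,-0.22,0,0,0,-0.02]'
python3 -m handwheel '[0.086,-0.22,0,0,0,-0.02, 0.086,-0.22,0,0,0,0, 0.086,-0.22,0,0,0,0, 0.086,-0.22,0,0,0,0, 0,0,0,0,0,0]'
python3 -m handwheel '[0,0,0,0,0,0]'
```

```text
time: 5.7
eef_pos: [0.5168, 0.2048, 0.0301]
tcp_rot: [0.731, 0.682, 0.001, -0.0]
contact_force: [0.1, -1.3, -1.1]
opening: 0.001
finger_force: 0.0
time: 6.03
eef_pos: [0.5209, 0.1905, 0.1504]
tcp_rot: [0.742, 0.671, 0.007, 0.003]
contact_force: [2.0, 0.4, 1.7]
opening: 0.559
finger_force: 0.0
time: 6.45
eef_pos: [0.5807, 0.022, 0.1414]
tcp_rot: [0.793, 0.609, -0.0, -0.001]
contact_force: [0.8, -0.3, 0.2]
opening: 1.003
finger_force: 0.0
time: 6.87
eef_pos: [0.634, -0.1144, 0.1417]
tcp_rot: [0.804, 0.595, 0.0, 0.001]
contact_force: [-0.7, 0.6, 0.4]
opening: 1.005
finger_force: 0.0
time: 6.95
eef_pos: [0.6324, -0.1103, 0.1412]
tcp_rot: [0.803, 0.596, -0.0, -0.001]
contact_force: [0.6, 0.2, 0.1]
opening: 0.996
finger_force: 0.0
```

```bash
python3 -m handwheel '[0.047,-0.132,0,0,0,0, 0.047,-0.132,0,0,0,0, 0,0,0,0,0,0, 0,0,-0.2,0,0,0, 0,0,-0.2,0,0,0]'
python3 -m handwheel '[0,0,-0.2,0,0,0, 0,0,-0.17,0,0,0, 0,0,0,0,0,0, 0,0,0,0,0,0]'
python3 -m handwheel '[0,0,0,0,0,0, 0,0,0,0,0,0, 0,0,0,0,0,0, 0,0,0,0,0,0]' 0.5 30
python3 - <<'E'
from h import *
p,d,c=cap('scene');cv2.imwrite('pics/s3.png',cv2.resize(p[100:290,130:460],None,fx=2.4,fy=2.4))
E
```

```text
time: 7.37
eef_pos: [0.6482, -0.1475, 0.0841]
tcp_rot: [0.802, 0.597, 0.002, 0.002]
contact_force: [0.6, -0.5, -0.1]
opening: 1.004
finger_force: 0.0
time: 7.7
eef_pos: [0.6448, -0.1462, 0.0247]
tcp_rot: [0.802, 0.598, -0.001, -0.003]
contact_force: [-0.1, -0.4, 1.1]
opening: 0.997
finger_force: 0.0
time: 8.03
eef_pos: [0.6489, -0.1487, 0.03]
tcp_rot: [0.802, 0.597, 0.002, 0.002]
contact_force: [1.6, 0.9, 5.7]
opening: 0.755
finger_force: 37.7
```

View pics/s3.png

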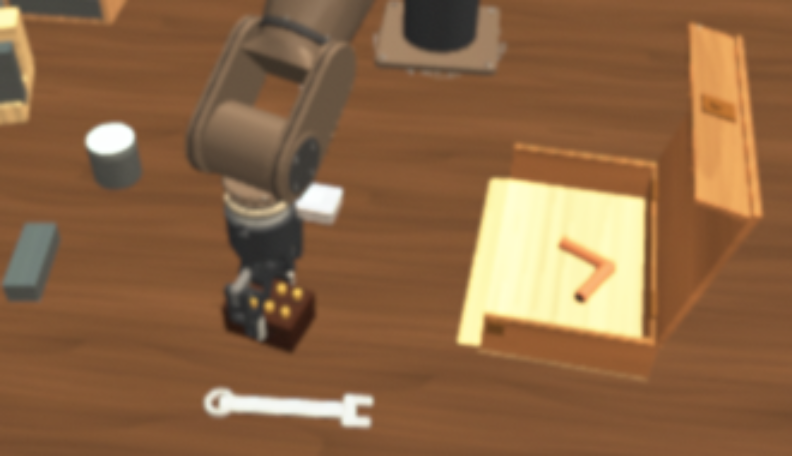

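```bash
python3 -m handwheel '[-0.035,0.113,0.007,0,0,0.011, -0.035,0.113,0,0,0,0.011, -0.035,0.113,0,0,0,0.011, -0.035,0.113,0,0,0,0.011, -0.035,0.113,0,0,0,0.011]'
python3 -m handwheel '[-0.035,0.113,0,0,0,0.011, -0.035,0.113,0,0,0,0.011, -0.035,0.113,0,0,0,0.011, -0.035,0.113,0,0,0,0.011, -0.035,0.113,0,0,0,0.011]'
python3 -m handwheel '[-0.035,0.113,0.01,0,0,0.011, -0.035,0.113,0.01,0,0,0.011, 0,0,0,0,0,0]'
python3 - <<'E'
from h import *
s=ctrl.get_state();p=s['eef_pos'][:2];q=s['tcp_rot']
x=np.array([np.cos(np.radians(84.7)),np.sin(np.radians(84.7))]);y=np.array([-x[1],x[0]])
d=p-[.5075,.1985];print(d@x,d@y,2*np.degrees(np.arctan2(q[1],q[0]))-90,s['finger_force'])
E
```

```text
time: 8.5
eef_pos: [0.6217, -0.0635, 0.03]
tcp_rot: [0.775, 0.632, 0.001, 0.003]
contact_force: [1.3, -4.8, 4.9]
opening: 0.755
finger_force: 37.7
time: 8.92
eef_pos: [0.5954, 0.0215, 0.03]
tcp_rot: [0.747, 0.665, 0.001, 0.003]
contact_force: [1.5, -5.8, 5.0]
opening: 0.757
finger_force: 37.7
time: 9.17
eef_pos: [0.5834, 0.0581, 0.0325]
tcp_rot: [0.735, 0.678, 0.001, 0.0]
contact_force: [-0.6, 1.2, 5.6]
opening: 0.753
finger_force: 37.7
-0.13273956836114598 -0.08853492016699742 -4.597620406346138 37.70372450351715
```

```bash
python3 -m handwheel '[0.01,0.107,0.003,0,0,-0.004, 0.01,0.107,0,0,0,-0.004, 0.01,0.107,0,0,0,0, 0.01,0.107,0,0,0,0, 0.01,0.107,0,0,0,0]'
python3 -m handwheel '[0.01,0.1,0,0,0,0, 0,0,0,0,0,0, 0,0,0,0,0,0]'
python3 -m handwheel '[0,0,0,0,0,0, 0,0,0,0,0,0]' 0.86
python3 -m handwheel '[0,0,0.2,0,0,0, 0,0,0.25,0,0,0, 0,0,0.25,0,0,0, 0,0,0.1,0,0,0, -0.08,-0.16,0,0,0,0]'
python3 -m handwheel '[-0.1,-0.2,0,0,0,-0.01, -0.1,-0.2,0,0,0,-0.01, -0.1,-0.2,0,0,0,0, -0.1,-0.2,0,0,0,0, -0.1,-0.2,0,0,0,0]' 0.86
python3 -m handwheel '[-0.1,-0.2,0,0,0,0, -0.1,-0.2,0,0,0,0, -0.1,-0.2,0,0,0,0, -0.1,-0.2,0,0,0,0, 0,0,0,0,0,0]'
python3 - <<'E'
from h import *
s=ctrl.get_state();q=s['tcp_rot'];print(s['eef_pos'],2*np.degrees(np.arctan2(q[1],q[0]))-90)
p,d,c=cap('top');cv2.imwrite('pics/t4.png',cv2.resize(p[140:310,80:340],None,fx=3,fy=3))
E
```

```text
time: 9.58
eef_pos: [0.5915, 0.1355, 0.0329]
tcp_rot: [0.74, 0.673, -0.0, 0.002]
contact_force: [-1.0, -7.1, 6.8]
opening: 0.757
finger_force: 37.9
time: 9.83
eef_pos: [0.5929, 0.1533, 0.033]
tcp_rot: [0.739, 0.673, 0.002, -0.0]
contact_force: [0.2, 6.4, 6.8]
opening: 0.756
finger_force: 37.8
time: 10.0
eef_pos: [0.5911, 0.1511, 0.0307]
tcp_rot: [0.74, 0.673, -0.001, -0.001]
contact_force: [0.9, 0.7, -0.5]
opening: 0.86
finger_force: 0.0
time: 10.42
eef_pos: [0.5841, 0.1286, 0.157]
tcp_rot: [0.739, 0.674, 0.005, 0.003]
contact_force: [0.3, 0.5, 0.5]
opening: 0.858
finger_force: 0.0
time: 10.83
eef_pos: [0.5035, -0.0244, 0.1501]
tcp_rot: [0.75, 0.661, -0.001, -0.001]
contact_force: [0.3, -0.3, -0.5]
opening: 0.859
finger_force: 0.0
time: 11.25
eef_pos: [0.4428, -0.1469, 0.1503]
tcp_rot: [0.752, 0.659, -0.001, -0.001]
contact_force: [-0.0, 0.0, 0.1]
opening: 0.861
finger_force: 0.0
[ 0.44282661 -0.1468763   0.15031764] -7.574948267317552
```

View pics/t4.png

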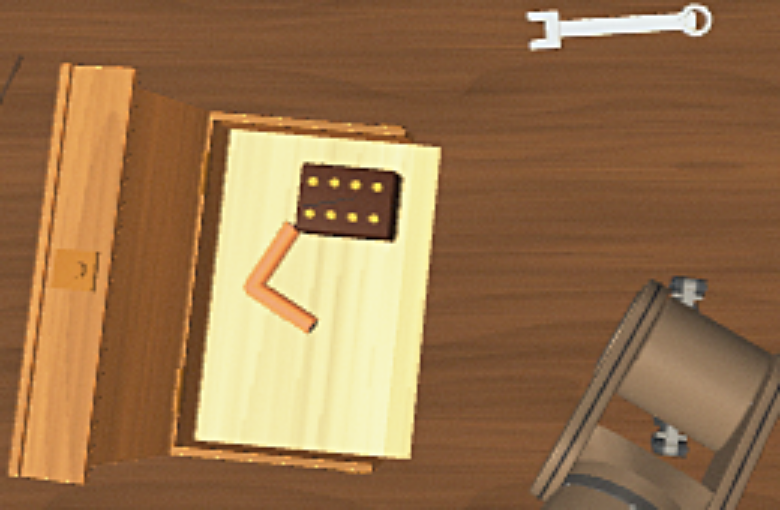

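```bash
python3 -m handwheel '[-0.045,-0.127,0,0,0,-0.004, 0,0,-0.2,0,0,0, 0,0,-0.25,0,0,0, 0,0,-0.25,0,0,0, 0,0,-0.14,0,0,0]'
python3 -m handwheel '[0,0,0,0,0,0, 0,0,0,0,0,0]'
python3 -m handwheel '[0,0,0,0,0,0, 0,0,0,0,0,0, 0,0,0,0,0,0, 0,0,0,0,0,0]' 0.3 30
```

```text
time: 11.72
eef_pos: [0.4363, -0.16, 0.0212]
tcp_rot: [0.752, 0.659, -0.001, -0.004]
contact_force: [-0.3, 0.3, -0.5]
opening: 0.861
finger_force: 0.0
time: 11.88
eef_pos: [0.4379, -0.1611, 0.024]
tcp_rot: [0.752, 0.659, -0.001, -0.002]
contact_force: [1.0, 0.8, -0.8]
opening: 0.86
finger_force: 0.0
time: 12.22
eef_pos: [0.4404, -0.1633, 0.0274]
tcp_rot: [0.753, 0.658, 0.001, 0.002]
contact_force: [0.1, 2.1, 6.7]
opening: 0.574
finger_force: 33.2
```

```bash
python3 -m handwheel '[0,0.125,0.007,0,0,0.003, 0,0.125,0,0,0,0.003, 0,0.125,0,0,0,0.003, 0,0.125,0,0,0,0.003, 0,0.125,0,0,0,0.003]'
python3 -m handwheel '[0,0.125,0,0,0,0.003, 0,0.125,0,0,0,0.003, 0,0.125,0,0,0,0.003, 0,0.125,0.012,0,0,0.003, 0,0.125,0.012,0,0,0]'
python3 -m handwheel '[0,0.125,0,0,0,0, 0,0.125,0,0,0,0, 0,0.125,0,0,0,0, 0,0.125,0,0,0,0, 0,0,0,0,0,0]'
python3 -m handwheel '[-0.058,0.082,0,0,0,0, -0.058,0.082,0,0,0,0, -0.058,0.082,0,0,0,0, 0,0,0,0,0,0]'
```

```text
time: 12.63
eef_pos: [0.4399, -0.0689, 0.0275]
tcp_rot: [0.745, 0.667, 0.0, 0.002]
contact_force: [0.4, -1.0, -0.3]
opening: 0.578
finger_force: 32.5
time: 13.05
eef_pos: [0.439, 0.0256, 0.0303]
tcp_rot: [0.739, 0.674, 0.0, 0.0]
contact_force: [0.0, 0.1, -2.6]
opening: 0.573
finger_force: 32.3
time: 13.47
eef_pos: [0.4389, 0.102, 0.0304]
tcp_rot: [0.738, 0.675, 0.001, 0.0]
contact_force: [-0.3, 1.5, -0.5]
opening: 0.574
finger_force: 32.5
time: 13.8
eef_pos: [0.4124, 0.1375, 0.0305]
tcp_rot: [0.738, 0.675, 0.001, 0.0]
contact_force: [-0.1, 0.6, 0.2]
opening: 0.577
finger_force: 32.5
```

```bash
python3 -m handwheel '[0,0.111,0,0,0,0, 0,0.111,0,0,0,0, 0,0.111,0,0,0,0, 0,0,0,0,0,0]'
python3 -m handwheel '[0,0,0,0,0,0, 0,0,0,0,0,0]' 0.72
python3 -m handwheel '[0,0,0.2,0,0,0, 0,0,0.25,0,0,0, 0,0,0.25,0,0,0, 0.05,-0.25,0.2,0,0,0, 0.05,-0.25,0.2,0,0,0]'
python3 -m handwheel '[0,-0.25,0.2,0,0,0, 0,-0.25,0.2,0,0,0, 0,-0.25,0.2,0,0,0, 0,-0.25,0,0,0,0, 0,0,0,0,0,0]' 0
python3 - <<'E'
from h import *
p,d,c=cap('top');cv2.imwrite('pics/t5.png',cv2.resize(p[140:310,0:260],None,fx=3,fy=3))
p2,d2,c2=cap('scene');cv2.imwrite('pics/s5.png',p2[60:300,280:500]);np.savez('s5.npz',p=p2,d=d2);np.savez('t5.npz',p=p,d=d)
W=world(d,c);hsv=cv2.cvtColor(p,cv2.COLOR_BGR2HSV)
x=np.array([np.cos(np.radians(84.7)),np.sin(np.radians(84.7))]);y=np.array([-x[1],x[0]])
D=W[...,:2]-[.5075,.1985];B=np.stack([D@x,D@y,W[...,2]],-1)
# objects in box by colour
reg=(abs(B[...,1])<.145)&(B[...,0]>-.15)&(B[...,0]<.085)&(B[...,2]<.075)
for n,m in(('case',(hsv[...,1]<40)&(hsv[...,2]>120)),('housing',hsv[...,2]<80),('elbow',(hsv[...,1]>140)&(hsv[...,2]>150))):
    b=B[m&reg&(B[...,2]>.01)];print(n,len(b),np.percentile(b,[2,98],0).round(3).tolist(),b.mean(0).round(3))
# hood profile in box x,z near y=0
h=(abs(B[...,1])<.12)&(B[...,0]>.08)&(B[...,0]<.3)&(B[...,2]>.05)&(B[...,2]<.35)
b=B[h]
for z0 in np.arange(.05,.32,.03):
    q=b[(b[:,2]>=z0)&(b[:,2]<z0+.03)];
    if len(q):print(round(z0,2),len(q),q[:,0].min().round(3),q[:,0].max().round(3))
s=ctrl.get_state();print(s['eef_pos'],s['qpos'])
E
```

```text
time: 14.13
eef_pos: [0.4138, 0.1876, 0.0305]
tcp_rot: [0.738, 0.675, 0.001, 0.0]
contact_force: [-0.9, 0.1, -0.9]
opening: 0.576
finger_force: 32.3
time: 14.3
eef_pos: [0.4135, 0.1859, 0.0303]
tcp_rot: [0.739, 0.674, 0.0, 0.0]
contact_force: [0.1, 0.2, -0.5]
opening: 0.72
finger_force: 0.0
time: 14.72
eef_pos: [0.4261, 0.1216, 0.1889]
tcp_rot: [0.738, 0.675, 0.001, 0.001]
contact_force: [1.3, -0.6, 0.0]
opening: 0.716
finger_force: 0.0
time: 15.13
eef_pos: [0.4267, -0.0191, 0.2674]
tcp_rot: [0.741, 0.671, 0.0, 0.004]
contact_force: [-0.7, -0.1, -0.3]
opening: 0.014
finger_force: 0.0
case 715 [[-0.074, 0.071, 0.02], [0.038, 0.117, 0.029]] [-0.018  0.093  0.025]
housing 125 [[-0.085, -0.117, 0.022], [0.004, 0.05, 0.051]] [-0.057 -0.08   0.042]
elbow 267 [[-0.07, -0.104, 0.013], [0.051, 0.033, 0.059]] [ 0.007 -0.028  0.028]
0.05 583 0.087 0.1
0.08 589 0.094 0.107
0.11 655 0.101 0.116
0.14 691 0.109 0.121
0.17 24 0.118 0.119
0.23 1725 0.084 0.149
0.26 1067 0.084 0.142
[ 0.42550968 -0.01470347  0.26467343] [-2.73920821e-01 -3.08095940e-01  2.13958706e+00  2.18180865e-04
  1.30960496e+00 -1.77956186e-01]
```

View pics/t5.png

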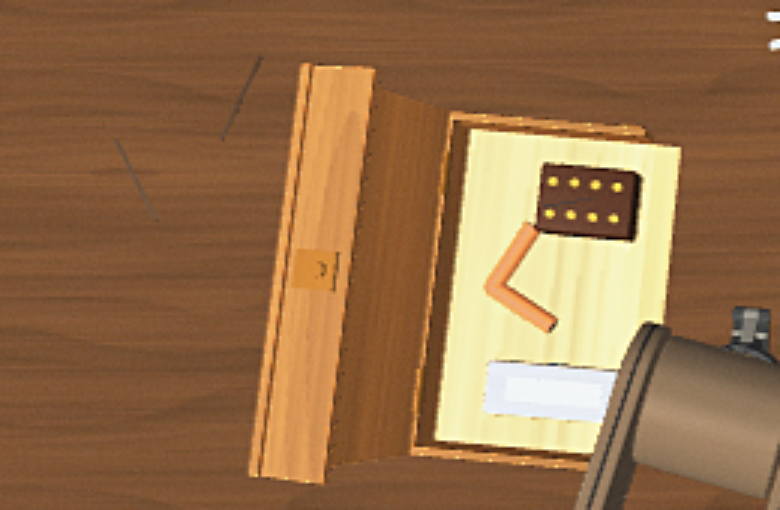

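```bash
python3 -m handwheel '[0.21,0.087,0,0,0,0, 0.21,0.087,0,0,0,0, 0.21,0.087,0,0,0,0, 0.21,0.087,0,0,0,0, 0.21,0.087,0,0,0,0]'
python3 -m handwheel '[0,0,-0.25,0,0,0, 0,0,-0.25,0,0,0, 0,0,-0.25,0,0,0, 0,0,-0.25,0,0,0, 0,0,-0.25,0,0,0]'
python3 -m handwheel '[0,0,-0.25,0,0,0, 0,0,-0.03,0,0,0, 0,0,0,0,0,0]'
python3 -m handwheel '[0.007,0.08,0,0,0,0, 0.007,0.08,0,0,0,0, 0.007,0.08,0,0,0,0, 0.005,0.05,0,0,0,0, 0.005,0.04,0,0,0,0]'
python3 -m handwheel '[0,0.04,0,0,0,0, 0,0,0,0,0,0]'
```

```text
time: 15.65
eef_pos: [0.5839, 0.0548, 0.263]
tcp_rot: [0.738, 0.675, -0.001, -0.001]
contact_force: [1.1, 0.1, 0.6]
opening: 0.001
finger_force: 0.0
time: 16.07
eef_pos: [0.582, 0.0542, 0.0743]
tcp_rot: [0.738, 0.675, -0.001, -0.001]
contact_force: [0.2, -0.8, -0.2]
opening: -0.002
finger_force: 0.0
time: 16.32
eef_pos: [0.5799, 0.0538, 0.0313]
tcp_rot: [0.738, 0.675, -0.003, -0.003]
contact_force: [-0.1, 0.5, 0.2]
opening: -0.001
finger_force: 0.0
time: 16.73
eef_pos: [0.5897, 0.1027, 0.0376]
tcp_rot: [0.738, 0.675, 0.001, 0.002]
contact_force: [-0.1, -5.3, 4.3]
opening: -0.0
finger_force: 2.8
time: 16.9
eef_pos: [0.5893, 0.109, 0.0367]
tcp_rot: [0.738, 0.675, 0.001, 0.001]
contact_force: [0.6, -0.2, 0.6]
opening: -0.0
finger_force: 0.0
```

```bash
python3 -m handwheel '[0,-0.1,0,0,0,0, 0,0,0.26,0,0,0, 0,0,0.26,0,0,0, 0,0,0.26,0,0,0, 0,0,0.26,0,0,0]'
python3 -m handwheel '[0,0,0.26,0,0,0, 0,0,0.26,0,0,0, 0,0,0.26,0,0,0, 0,0,0.26,0,0,0, -0.046,0.22,0,0,0,0]'
python3 -m handwheel '[-0.046,0.23,0,0,0,0, -0.046,0.23,0,0,0,0, -0.046,0.23,0,0,0,0, -0.046,0.23,0,0,0,0, -0.046,0.23,0,0,0,0]'
python3 -m handwheel '[-0.046,0.23,0,0,0,0, -0.046,0.23,0,0,0,0, -0.046,0.23,0,0,0,0, -0.046,0.2,0,0,0,0, 0,0,0,0,0,0]'
python3 - <<'E'
from h import *
s=ctrl.get_state();p=s['eef_pos'];print(p)
x=np.array([np.cos(np.radians(84.7)),np.sin(np.radians(84.7))]);y=np.array([-x[1],x[0]])
d=p[:2]-[.5075,.1985];print(d@x,d@y)
p,d,c=cap('scene');cv2.imwrite('pics/s6.png',cv2.resize(p[0:300,240:540],None,fx=2,fy=2))
E
```

```text
time: 17.32
eef_pos: [0.5872, 0.0934, 0.1924]
tcp_rot: [0.739, 0.674, -0.0, -0.001]
contact_force: [0.3, 0.4, -0.0]
opening: -0.004
finger_force: 0.0
time: 17.73
eef_pos: [0.5847, 0.1231, 0.3581]
tcp_rot: [0.74, 0.672, 0.006, 0.006]
contact_force: [1.3, 1.1, 0.9]
opening: -0.0
finger_force: 0.0
time: 18.15
eef_pos: [0.5454, 0.3004, 0.347]
tcp_rot: [0.739, 0.674, 0.0, -0.001]
contact_force: [0.4, -0.3, -0.7]
opening: 0.0
finger_force: 0.0
time: 18.57
eef_pos: [0.5161, 0.4371, 0.3462]
tcp_rot: [0.737, 0.676, 0.0, -0.002]
contact_force: [0.2, 0.6, -0.9]
opening: 0.001
finger_force: 0.0
[0.51611636 0.43705574 0.34621251]
0.23833173679749337 0.01345600815169015
```

View pics/s6.png

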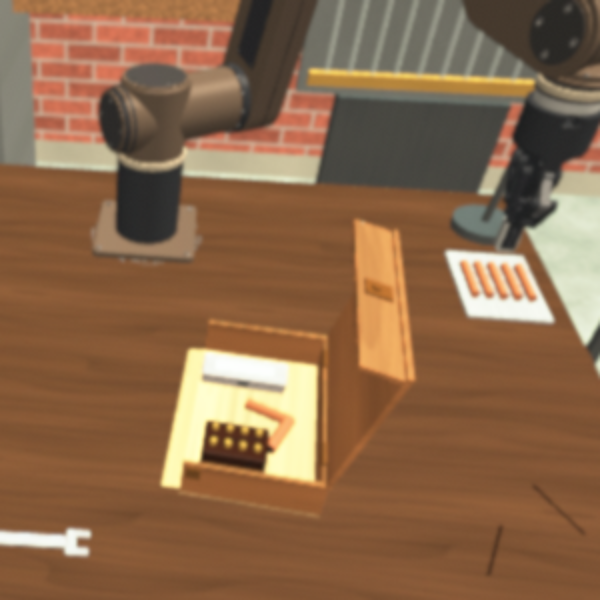

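```bash
python3 -m handwheel '[0,0,-0.2,0,0,0, 0,0,-0.2,0,0,0, 0,0,-0.2,0,0,0, 0,0,-0.2,0,0,0, 0,0,0,0,0,0]'
python3 -m handwheel '[-0.009,-0.1,0,0,0,0, -0.009,-0.1,0,0,0,0, -0.009,-0.1,0,0,0,0, -0.009,-0.1,0,0,0,0, -0.009,-0.1,0,0,0,0]'
python3 -m handwheel '[-0.009,-0.1,0,0,0,0, -0.009,-0.1,0,0,0,0, -0.009,-0.1,0,0,0,0]'
python3 -m handwheel '[-0.011,-0.117,-0.016,0,0,0, -0.011,-0.117,-0.016,0,0,0, -0.011,-0.117,-0.016,0,0,0, 0,0,0,0,0,0]'
python3 - <<'E'
from h import *
s=ctrl.get_state();p=s['eef_pos'];print(p)
x=np.array([np.cos(np.radians(84.7)),np.sin(np.radians(84.7))]);y=np.array([-x[1],x[0]])
d=p[:2]-[.5075,.1985];print(d@x,d@y)
p,d,c=cap('scene');cv2.imwrite('pics/s7.png',cv2.resize(p[0:300,240:540],None,fx=2,fy=2))
E
```

```text
time: 19.03
eef_pos: [0.5157, 0.4289, 0.2184]
tcp_rot: [0.739, 0.674, -0.007, -0.002]
contact_force: [-1.0, -0.8, -2.2]
opening: 0.003
finger_force: 0.0
time: 19.45
eef_pos: [0.5129, 0.3563, 0.2294]
tcp_rot: [0.739, 0.674, 0.002, -0.0]
contact_force: [0.8, 2.8, 2.1]
opening: -0.003
finger_force: 0.0
time: 19.7
eef_pos: [0.5083, 0.3112, 0.2283]
tcp_rot: [0.739, 0.674, 0.001, -0.0]
contact_force: [0.6, 3.1, 2.2]
opening: -0.0
finger_force: 0.0
time: 20.03
eef_pos: [0.5024, 0.256, 0.2189]
tcp_rot: [0.739, 0.673, -0.002, 0.0]
contact_force: [0.1, 0.1, 0.1]
opening: -0.001
finger_force: 0.0
[0.50236958 0.25604423 0.21890633]
0.0568243059541572 0.010423883356911967
```

View pics/s7.png

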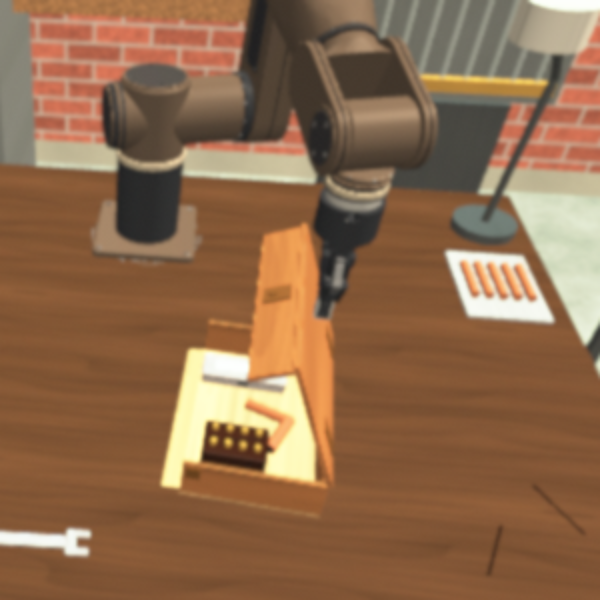

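The hood is going over as planned: the fingertip is behind its outer face at about (325,310) px, and all three parts are in the box. I'll continue along the arc.

```bash
python3 -m handwheel '[-0.008,-0.084,-0.042,0,0,0, -0.008,-0.084,-0.042,0,0,0, -0.008,-0.084,-0.042,0,0,0]'
python3 -m handwheel '[-0.006,-0.069,-0.067,0,0,0, -0.006,-0.069,-0.067,0,0,0, -0.006,-0.069,-0.067,0,0,0]'
python3 -m handwheel '[-0.004,-0.047,-0.084,0,0,0, -0.004,-0.047,-0.084,0,0,0, -0.004,-0.047,-0.084,0,0,0]'
python3 -m handwheel '[-0.002,-0.02,-0.09,0,0,0, -0.002,-0.02,-0.09,0,0,0, -0.002,-0.02,-0.06,0,0,0, 0,0,-0.03,0,0,0, 0,0,0,0,0,0]'
```

```text
time: 20.33
eef_pos: [0.5, 0.2211, 0.2009]
tcp_rot: [0.738, 0.675, 0.001, 0.0]
contact_force: [1.7, 2.5, 0.3]
opening: 0.001
finger_force: 1.2
time: 20.58
eef_pos: [0.4967, 0.1893, 0.1694]
tcp_rot: [0.739, 0.674, 0.0, -0.0]
contact_force: [1.1, 2.7, 0.9]
opening: 0.001
finger_force: 0.9
time: 20.83
eef_pos: [0.4945, 0.1684, 0.1311]
tcp_rot: [0.739, 0.674, -0.001, -0.0]
contact_force: [0.4, 0.8, 1.5]
opening: -0.002
finger_force: 0.7
time: 21.25
eef_pos: [0.4926, 0.1597, 0.0903]
tcp_rot: [0.739, 0.674, -0.002, -0.001]
contact_force: [-0.1, 1.3, 1.0]
opening: -0.001
finger_force: 0.0
```

```bash
python3 -m handwheel '[0,0,-0.015,0,0,0, 0,0,0,0,0,0]'
python3 -m handwheel '[0,0,-0.015,0,0,0, 0,0,0,0,0,0]'
python3 -m handwheel '[0,0,-0.012,0,0,0, 0,0,0,0,0,0, 0,0,0,0,0,0]'
```

```text
time: 21.42
eef_pos: [0.4942, 0.1604, 0.0901]
tcp_rot: [0.738, 0.674, -0.0, -0.0]
contact_force: [1.1, -0.2, -0.6]
opening: 0.002
finger_force: 0.0
time: 21.58
eef_pos: [0.4948, 0.1606, 0.089]
tcp_rot: [0.738, 0.674, 0.001, 0.0]
contact_force: [-0.8, 0.0, 2.7]
opening: -0.004
finger_force: 1.7
time: 21.83
eef_pos: [0.4949, 0.1606, 0.089]
tcp_rot: [0.738, 0.674, 0.0, 0.0]
contact_force: [-5.6, -0.5, 12.8]
opening: -0.003
finger_force: 6.4
```

```bash
python3 -m handwheel '[0,0,0.2,0,0,0, 0,0,0.25,0,0,0, 0,0,0.25,0,0,0, 0,0,0.25,0,0,0, 0,-0.25,0.1,0,0,0]'
python3 -m handwheel '[0,-0.25,0,0,0,0, 0,-0.25,0,0,0,0, 0,-0.25,0,0,0,0, 0,-0.25,0,0,0,0, 0,-0.25,0,0,0,0]'
python3 -m handwheel '[0,-0.25,0,0,0,0, 0,-0.25,0,0,0,0, 0,0,0,0,0,0, 0,0,0,0,0,0]'
python3 - <<'E'
from h import *
p,d,c=cap('top')
W=world(d,c)
x=np.array([np.cos(np.radians(84.7)),np.sin(np.radians(84.7))]);y=np.array([-x[1],x[0]])
D=W[...,:2]-[.5075,.1985];a=D@x;b=D@y
for x0 in(-.09,-.04,.0,.04,.08):
    for y0 in(-.1,.1):
        m=(abs(a-x0)<.01)&(abs(b-y0)<.02);print(x0,y0,m.sum(),np.median(W[m][:,2]).round(4))
p2,_,_=cap('scene');cv2.imwrite('pics/f.png',np.hstack([p[130:330,60:340],p2[90:290,220:500]]))
E
```

```text
time: 22.25
eef_pos: [0.4965, 0.1266, 0.2506]
tcp_rot: [0.736, 0.677, 0.005, 0.003]
contact_force: [0.4, -0.5, -0.5]
opening: -0.002
finger_force: 0.0
time: 22.67
eef_pos: [0.4939, -0.0662, 0.2442]
tcp_rot: [0.738, 0.674, 0.0, 0.001]
contact_force: [0.8, -0.1, -0.4]
opening: -0.0
finger_force: 0.0
time: 23.0
eef_pos: [0.4941, -0.1412, 0.2438]
tcp_rot: [0.74, 0.673, 0.0, 0.0]
contact_force: [0.6, -0.4, 0.4]
opening: -0.001
finger_force: 0.0
-0.09 -0.1 102 0.0696
-0.09 0.1 110 0.0697
-0.04 -0.1 107 0.0694
-0.04 0.1 111 0.0696
0.0 -0.1 105 0.0702
0.0 0.1 110 0.0696
0.04 -0.1 103 0.0703
0.04 0.1 111 0.0703
0.08 -0.1 103 0.071
0.08 0.1 110 0.0707
```

View pics/f.png

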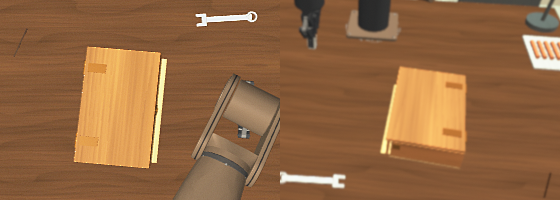

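The hood is level at z = 70 mm across its whole top, so it is shut. Nothing sticks out of the box, and the arm is clear of everything.

```bash
python3 -c "
from plant import ctrl
print(ctrl.sign_off())"
```

```text
the job is handed in; nothing more can be done
None
```

I slid the housing, elbow and case into the box, shut the hood on all three (its top measures level at 70 mm) and handed the job in at about 23 s; sign-off returned no verdict. I gripped the housing and case to slide them, easing them up about 3 mm over the ramp, and pushed the elbow with closed fingers; I steered clear of the bystanders but did not re-measure them.

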